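# Clamp a stone roundel with the two-pin spanner

## Robot

A 6-joint arm with a two-finger parallel gripper is mounted at the origin on the work surface. World frame = base frame: x ahead of the robot, y to its left, z up, the work surface at z = 0. Lengths are in m, angles in degrees, forces in N, time in s.
With the tool pointing down it reaches from about 0.375 to 0.9 m from the base axis. Payload 3.1 kg.
Tool frame: the origin (TCP) lies at the very end of the fingers, on their centre line; the grasp point (between the pads) lies 19 mm behind it (bot.hold_point_z is the z of the grasp point in the tool frame, in m); z points along the fingers, y is the line along which they close (so a half turn about z gives the same grasp; the last joint's range is limited). The gripper opens to 87 mm and grips with 3 to 60 N. Pads are 19 mm wide; open, the fingers measure 117 mm over their backs; the gripper's body (75 mm by 190 mm) begins 51 mm behind the grasp point.
Start: joints at [56.35, 30.224, 82.088, -0, 67.689, -10.227], TCP at [0.248, 0.573, 0.223] pointing down, gripper open.
Joint ranges: [-176.69, 176.69], [-43.24, 126.21], [12.49, 139.97], [-82, 262], [0, 151.66], [-163.58, 163.58]. Speed limits (degrees/s): [159.86, 159.86, 180, 180, 180, 180].

## Interface

Orientations are given as a 3x3 rotation matrix whose columns are the frame's x, y, z axes.
In Python, from rig import bot, capture, camera_model gives the robot as it stands.
- The arm moves only by the tool apply_moves, never from a script. Its argument "plan" is text: rows parted by semicolons, each of 6 numbers parted by spaces: the shift along the tool's x, y, z in units of 0.05 m (1.0 is 0.05 m), then the turn, a rotation vector about the tool's x, y, z in units of 360 degrees (1.0 is 360 degrees). In form: dx dy dz ax ay az; .... A call has 1 to 10 rows; each row shifts and turns the commanded pose from where the row before left it, along the tool's axes as they then stand; what a row does not reach is not made up. A row lasts 1/12 s, in which the tool goes at most 41.7 mm and 7.16 degrees, less where a joint would pass 70% of its speed; a pose out of reach is approached as far as the arm can. A call with a number of a shift or a turn outside -1 to 1 is refused whole. A call with a gripper value outside its range is refused whole. "gripper" is the gripper command: -1 is shut, 1 is fully open, values between are in proportion, set as the call begins (left out, the last holds). The fingers move at their own pace and stop on an object; the grip force is fixed at half the most. Time passes only in rows, so rows that do not move let the fingers close. It gives the time, the measured TCP pose, the force, the opening and the grip force at its end, in the units of the state.
- bot.read_state(): the state, without advancing time (a new reading comes with each control period).
- capture(name): name is "side" or "top" or "wrist"; returns the picture (420x560x3 uint8, red, green, blue); there is no depth.
- camera_model(name): a dict with "vertical_fov" (degrees; the focal length in pixels is half the picture's height over the tangent of half this angle, whatever the lens; pixels are square), "cx", "cy" (the principal point, pixels), "position" and "rotation" of the camera in the world; the wrist camera has in their place "hand_eye" (4x4, takes a point from camera to tool coordinates, whose origin is the TCP and whose axes are the flange's). Camera axes: x right, y down, z forward; pixel columns grow to the right and rows downward; lengths in m; the calibration is good to about 2 mm. A picture is of the moment at which its call begins: read the wrist's pose just before it. camera_model takes no time and is no camera call.
- bot.hand_in(): hands the job in; it is judged then, once.
The state is a dict: "time_s": time; "joint_positions": joint angles; "qvel": joint speeds; "tau": joint torques, N m; "position": TCP position; "tcp_rot": TCP orientation; "force": force on the tool from outside, world axes, zero at the start; "moment": the same for the moment, N m; "opening": opening from 0.0 (shut) to 1.0 (fully open); "grasp_force": force on a finger pad.
Only numpy, scipy, OpenCV 4.12 (cv2) and the standard library are available. Lean on these libraries where they do the work, as an engineer would, in place of code of your own. Each camera call takes 0.05 s, during which the arm holds its last target. There are 200 camera calls.

## Task

Clamp the white stone roundel in the round carving fixture: take the wide face spanner (yellow handle), set both of its pins fully down into the two holes of the aluminium ring, and only then turn the ring clockwise, seen from above, until its yellow tab meets the red stop. Let go and leave the spanner standing in the ring for the carver; leave the narrow orange spanner where it is.

Things in the scene. Friction and masses are not known exactly. Their poses are not given: they have to be found in the camera images.
- wide_grip (a point): Centre of the wide spanner's upright handle, yellow with black top: 40 mm along x, 16 along y (grip across this), 60 tall. Below it a steel bar, 136 along x, 28 wide, 14 thick, underside 46 mm below this point; from it two pins, 14 mm thick, 16 long, point down at x = +55 and -55 mm. z up; same when half turned. Loose, 0.3 kg; starts upright on a wooden saddle, pins hanging free: lift straight up.
- narrow_grip (a point): The same point and axes of the narrow spanner, orange handle: same build and height, but its bar is 96 mm long and its pins 70 mm apart, so it does not fit the ring. The two spanners stand in two like saddles, a 34 mm high block under the bar; which is in which varies.
- ring_top (a point): Centre of the aluminium ring at its top face, 80 mm above the table. The ring is 158 mm across, 20 thick. Its two through holes are centred at x = +55 and -55 mm, each 27 mm wide radially, 28 along the ring (pin play 6 to 7 mm each way). With the pins fully in, the bar lies on the ring and the handle's centre is 46 mm above this point. y points to the yellow tab, z up; they turn with the ring.
- lock_ring (a joint): Turn of the ring in rad, growing clockwise seen from above; starts at 0 to 0.35; 1.0 is the end stop: yellow tab against the red block on the dark round fixture (216 mm across, white stone in its middle 6 mm below the ring's top). Stiff (0.15 N m), stays where left. By the play of the pins the spanner turns up to about 0.15 rad before the ring follows.
Mind the look-alikes: they are no part of the job. What is shaped like the part that bears wide_grip but purple is not meant.

How it is judged:
By the outcome, as a careful person would: the job done as asked, in the order asked, and still so for the second after the job is handed in, with the robot touching nothing.
It also fails if it takes over 38 s, if anything falls off the work surface, if the arm or the gripper's body presses on something with over 40 N, if the wrist force passes 120 N, or if a joint passes its speed limit or range.

## Working session

There is one attempt and no reset: what is moved stays moved. The work goes in short steps, Python scripts to look and compute and a tool call to move; the robot and the scene stay as the last step left them, time stands still between calls to the robot, and variables do not carry over. Pictures are saved under pics/ and viewed, at most 10 in all, crops included, and the job is handed in when it is done.

Besides the shell and the picture viewer there is one more tool, called after "Request:" as name(argument=value, ...) on one line, values as JSON. apply_moves: Moves the arm, as the interface text tells. Its arguments: {"type":"object","properties":{"plan":{"type":"string"},"gripper":{"type":"number"}},"required":["plan"]}

```bash
mkdir -p pics
python3 - <<'E'
from rig import bot,capture,camera_model
import cv2,numpy as np
for n in("top","side"):
    im=capture(n); cv2.imwrite(f"pics/{n}0.png",im[:,:,::-1]); print(n,camera_model(n))
print(camera_model("wrist")); s=bot.read_state(); print(s)
E
```

```text
top {'vertical_fov': 45.91117248811854, 'cx': 275.8917828537959, 'cy': 216.92474331867777, 'position': array([0.42738853, 0.05006257, 1.0798474 ]), 'rotation': array([[ 0.02368102, -0.99867079,  0.04578055],
       [-0.99967625, -0.02408146, -0.00821512],
       [ 0.00930666, -0.04557118, -0.99891774]])}
side {'vertical_fov': 56.53499658199986, 'cx': 277.2728490817044, 'cy': 212.8074996402758, 'position': array([ 0.22843804, -0.40504984,  0.66718165]), 'rotation': array([[ 0.86271947, -0.38546689,  0.32730779],
       [-0.50552658, -0.64133399,  0.57717726],
       [-0.01256911, -0.66340485, -0.74815508]])}
{'vertical_fov': 65.95768845970782, 'cx': 279.1765475560763, 'cy': 211.7391869525921, 'hand_eye': array([[ 7.38790214e-05, -9.69238463e-01, -2.46123538e-01,
         6.65897431e-02],
       [ 9.99999949e-01,  1.48418526e-04, -2.84304084e-04,
         7.00870146e-04],
       [ 3.12087746e-04, -2.46123504e-01,  9.69238424e-01,
        -1.62881829e-01],
       [ 0.00000000e+00,  0.00000000e+00,  0.00000000e+00,
         1.00000000e+00]])}
{'time_s': 0.1, 'joint_positions': array([ 5.63504404e+01,  3.02742258e+01,  8.21483709e+01, -8.55507217e-04,
        6.76901519e+01, -1.02271428e+01]), 'qvel': array([-0.059536  , -0.24996829, -0.26849399, -0.06539042, -0.02363898,
       -0.01055575]), 'tau': array([ 1.92613209e-05, -4.40983129e+01, -1.77150911e+01,  6.35187887e-02,
        5.34313987e-02, -6.06595290e-05]), 'position': array([0.24804694, 0.57295393, 0.22166695]), 'tcp_rot': array([[-9.17601250e-01,  3.97500669e-01, -1.07890089e-03],
       [ 3.97501992e-01,  9.17599835e-01, -1.64576248e-03],
       [ 3.35807591e-04, -1.93901896e-03, -9.99998064e-01]]), 'force': array([ 0.05322398,  0.15776301, -0.53885884]), 'moment': array([-0.00635412, -0.01309333, -0.00451072]), 'grasp_force': 0.0, 'opening': 1.001251189303569}
```

View pics/top0.png

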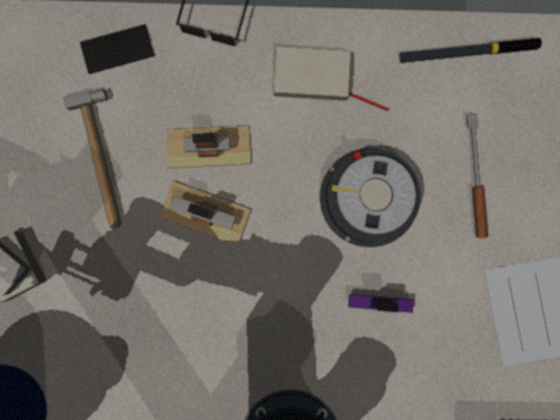

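View pics/side0.png

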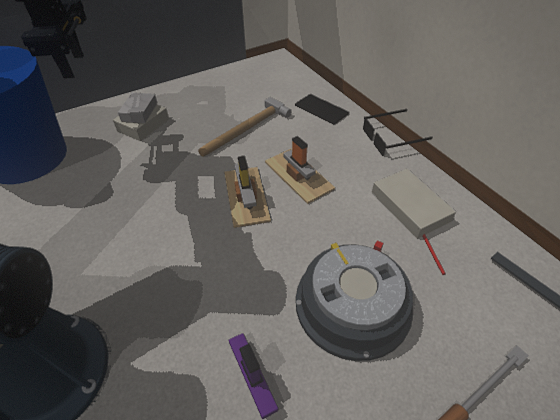

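Three look-alikes in the top view. The handle at (202,211) looks yellow with a long bar and is the wide spanner. The one at (207,140) has an orange handle and a short bar, so it's the narrow one. The purple one at (381,303) is a decoy. The ring centre is near (376,193), with its tab at (340,188), the stop at (358,156) and holes at (380,168) and (373,221). I'll check this in one enlarged crop.

Run:
```python
import cv2,numpy as np
t=cv2.imread("pics/top0.png"); s=cv2.imread("pics/side0.png")
f=lambda a:cv2.resize(a,(400,300),interpolation=cv2.INTER_CUBIC)
g=lambda a:np.clip(a*1.6,0,255).astype(np.uint8)
a=g(np.hstack([f(t[170:245,155:255]),f(t[112:187,155:255])]));b=g(np.hstack([f(t[145:244,308:440]),f(s[130:235,215:355])]))
cv2.imwrite("pics/crop0.png",np.vstack([a,b]))
```

```text
(no output)
```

View pics/crop0.png

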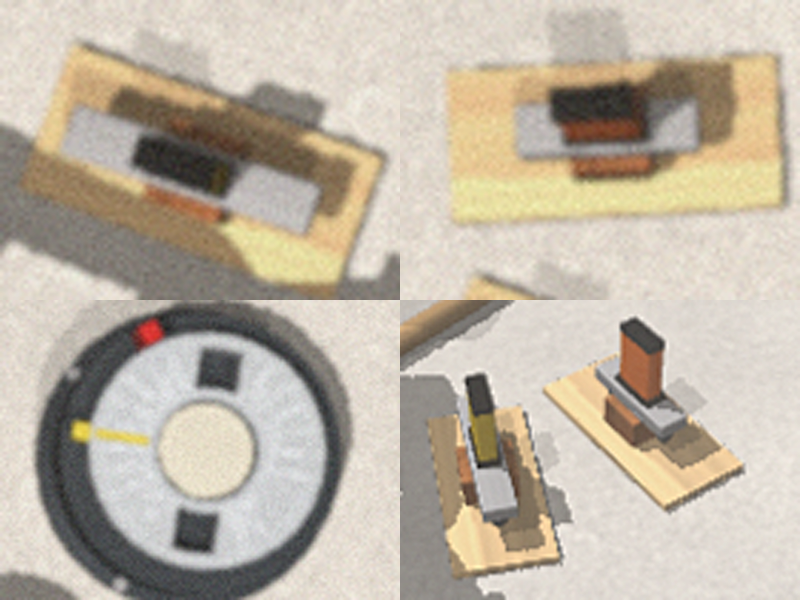

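The crop confirms it: the left one has the yellow handle with black top and the long bar; the right one is orange with the short bar. Now for positions.

```bash
cat > h.py <<'E'
import numpy as np
from rig import bot,capture,camera_model
def ray(n,p,st=None):
    m=camera_model(n); f=210/np.tan(np.radians(m["vertical_fov"]/2))
    d=np.array([(p[0]-m["cx"])/f,(p[1]-m["cy"])/f,1.])
    if n=="wrist":
        H=m["hand_eye"];R=np.array(st["tcp_rot"]);o=np.array(st["position"])+R@H[:3,3];return o,R@H[:3,:3]@d
    return m["position"],m["rotation"]@d
def at(n,p,z,st=None):
    o,d=ray(n,p,st);return o+d*(z-o[2])/d[2]
def tri(*rs):
    A=sum(np.eye(3)-np.outer(d,d)/(d@d) for o,d in rs);b=sum((np.eye(3)-np.outer(d,d)/(d@d))@o for o,d in rs)
    return np.linalg.solve(A,b)
E
python3 - <<'E'
from h import *
np.set_printoptions(precision=4,suppress=True)
print("handletop",tri(ray("top",(200.7,210.8)),ray("side",(242.3,158))))
a,b=at("top",(172.1,202.5),.048),at("top",(233.3,222.3),.048)
print(a,b,(a+b)/2,np.linalg.norm(a-b),np.degrees(np.arctan2(*(b-a)[[1,0]])), "top@.11",at("top",(200.7,210.8),.11))
h,k=at("top",(380.6,168.1),.08),at("top",(372.7,221.2),.08);c=(h+k)/2
print("ring",c,np.linalg.norm(h-k),"x ax",np.degrees(np.arctan2(*(h-k)[[1,0]])))
for p in((334.4,188.2),(357.2,155.6)):
    t=at("top",p,.08)-c;print(np.linalg.norm(t),np.degrees(np.arctan2(t[1],t[0])))
E
```

```text
handletop [0.4803 0.1871 0.124 ]
[0.4995 0.2583 0.048 ] [0.4613 0.1299 0.048 ] [0.4804 0.1941 0.048 ] 0.13398647757368048 -106.55471563478261 top@.11 [0.4803 0.1895 0.11  ]
ring [ 0.5235 -0.1613  0.08  ] 0.10930967743192795 x ax -7.613878799865683
0.08664831458244361 82.79372928257048
0.0884940667070275 27.44054315969551
```

Request:
apply_moves(plan="-0.6 -0.43 0 0 0 0;-0.6 -0.43 0 0 0 0;-0.6 -0.43 0 0 0 0;-0.6 -0.43 0 0 0 0;-0.6 -0.43 0 0 0 0;-0.6 -0.43 0 0 0 0;-0.6 -0.43 0 0 0 0;-0.6 -0.43 0 0 0 0;-0.6 -0.43 0 0 0 0;-0.6 -0.43 0 0 0 0")

```text
time_s: 0.93
position: [0.4386, 0.2552, 0.2223]
tcp_rot: [[-0.918, 0.397, -0.001], [0.397, 0.918, -0.0], [0.0, -0.0, -1.0]]
force: [0.4, 0.9, 0.2]
opening: 1.0
grasp_force: 0.0
```

Request:
apply_moves(plan="-0.65 -0.44 0 0 0 0;-0.65 -0.44 0 0 0 0;0 0 0 0 0 0.019;0 0 0 0 0 0.019;0 0 0 0 0 0.019;0 0 0 0 0 0.019;0 0 0 0 0 0.019;0 0 0 0 0 0.019;0 0 0 0 0 0.019;0 0 0 0 0 0.019")

```text
time_s: 1.77
position: [0.48, 0.1907, 0.2222]
tcp_rot: [[-0.2, 0.98, -0.001], [0.98, 0.2, -0.0], [0.0, -0.001, -1.0]]
force: [0.2, 0.3, -0.3]
opening: 1.002
grasp_force: 0.0
```

Request:
apply_moves(plan="0 0 0 0 0 0.019;0 0 0 0 0 0.019;0 0 0 0 0 0.019;0 0 0 0 0 0.019;0 0 0 0 0 0.003;0 0 0 0 0 0;0 0 0 0 0 0")

```text
time_s: 2.35
position: [0.4802, 0.1907, 0.2224]
tcp_rot: [[0.283, 0.959, -0.001], [0.959, -0.283, -0.0], [-0.0, -0.0, -1.0]]
force: [0.7, 0.2, -1.1]
opening: 1.0
grasp_force: 0.0
```

Run:
```python
from h import *
import cv2
s=bot.read_state();im=capture("wrist");cv2.imwrite("pics/w1.png",im[:,:,::-1])
np.save("w1.npy",dict(position=s["position"],tcp_rot=s["tcp_rot"]),allow_pickle=True);print(s["time_s"],s["position"],s["tcp_rot"],s["joint_positions"])
```

```text
2.35 [0.48017168 0.1907138  0.22236092] [[ 2.83019843e-01  9.59113908e-01 -5.28821672e-04]
 [ 9.59114021e-01 -2.83019934e-01 -1.03668895e-04]
 [-2.49097354e-04 -4.77859926e-04 -9.99999855e-01]] [ 9.25625360e+00  2.19341663e+01  9.74902375e+01 -1.13490064e-03
  6.06064563e+01  2.56973362e+01]
```

View pics/w1.png

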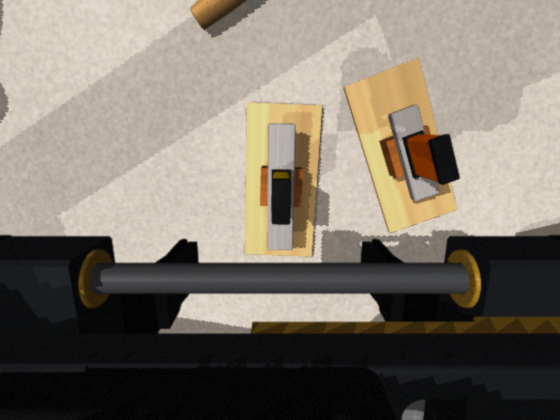

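The wrist view shows the yellow-handled bar from (282,124) to (280,249), with the handle's black top centred near (281.5,203). The orange one is at right (430,155).

Run:
```python
from h import *
np.set_printoptions(precision=4,suppress=True)
s=np.load("w1.npy",allow_pickle=True).item()
print(tri(ray("wrist",(281.5,203),s),ray("top",(200.7,210.8))))
print(tri(ray("wrist",(282,124),s),ray("top",(172.1,202.5))),tri(ray("wrist",(280,249),s),ray("top",(233.3,222.3))))
for z in(.048,.054,.06):
    a,b=at("wrist",(282,124),z,s),at("wrist",(280,249),z,s);print((a+b)/2,np.linalg.norm(a-b),np.degrees(np.arctan2(*(a-b)[[1,0]])), at("wrist",(281.5,203),z+.062,s))
```

```text
[0.4821 0.1917 0.0926]
[0.5022 0.2604 0.0352] [0.4625 0.1301 0.0418]
[0.484  0.1959 0.048 ] 0.13365896710189923 72.73730601223048 [0.484  0.1952 0.11  ]
[0.4843 0.1969 0.054 ] 0.13128086677244674 72.73730601223046 [0.4843 0.1965 0.116 ]
[0.4845 0.198  0.06  ] 0.12890276644299423 72.73730601223048 [0.4847 0.1979 0.122 ]
```

Request:
apply_moves(plan="0.1 0.04 0 0 0 0;0 0 0.5 0 0 0;0 0 0.5 0 0 0;0 0 0.5 0 0 0;0 0 0.5 0 0 0;0 0 0.5 0 0 0;0 0 0.4 0 0 0;0 0 0.26 0 0 0;0 0 0 0 0 0;0 0 0 0 0 0")

```text
time_s: 3.23
position: [0.4837, 0.1951, 0.064]
tcp_rot: [[0.285, 0.959, -0.001], [0.959, -0.285, -0.0], [-0.001, -0.001, -1.0]]
force: [0.4, -0.8, 0.1]
opening: 0.998
grasp_force: 0.0
```

Request:
apply_moves(plan="0 0 0 0 0 0;0 0 0 0 0 0;0 0 0 0 0 0;0 0 0 0 0 0;0 0 0 0 0 0;0 0 0 0 0 0;0 0 0 0 0 0;0 0 0 0 0 0", gripper=-1)

```text
time_s: 3.9
position: [0.4838, 0.195, 0.0647]
tcp_rot: [[0.285, 0.958, 0.0], [0.958, -0.285, 0.0], [0.0, 0.0, -1.0]]
force: [-0.2, -0.3, -0.3]
opening: 0.478
grasp_force: 0.0
```

Request:
apply_moves(plan="0 0 0 0 0 0;0 0 0 0 0 0;0 0 0 0 0 0;0 0 0 0 0 0;0 0 0 0 0 0;0 0 0 0 0 0;0 0 0 0 0 0;0 0 0 0 0 0")

```text
time_s: 4.57
position: [0.4834, 0.1949, 0.0644]
tcp_rot: [[0.285, 0.958, -0.001], [0.958, -0.285, -0.0], [-0.0, -0.001, -1.0]]
force: [-1.2, 0.3, -1.0]
opening: 0.181
grasp_force: 30.0
```

Request:
apply_moves(plan="0 0 -0.15 0 0 0;0 0 -0.25 0 0 0;0 0 -0.3 0 0 0;0 0 -0.4 0 0 0;0 0 -0.4 0 0 0;0 0 -0.4 0 0 0;0 0 -0.4 0 0 0;0 0 -0.3 0 0 0;0 0 -0.1 0 0 0;0 0 0 0 0 0")

```text
time_s: 5.4
position: [0.4845, 0.1951, 0.2011]
tcp_rot: [[0.285, 0.958, 0.003], [0.958, -0.285, 0.001], [0.002, 0.003, -1.0]]
force: [0.5, -0.4, -3.4]
opening: 0.181
grasp_force: 30.0
```

Request:
apply_moves(plan="-0.56 0.416 0 0 0 0;-0.56 0.416 0 0 0 0;-0.56 0.416 0 0 0 0;-0.56 0.416 0 0 0 0;-0.56 0.416 0 0 0 0;-0.56 0.416 0 0 0 0;-0.56 0.416 0 0 0 0;-0.56 0.416 0 0 0 0;-0.56 0.416 0 0 0 0;0 0 0 0 0 0")

```text
time_s: 6.23
position: [0.5939, -0.1071, 0.1982]
tcp_rot: [[0.29, 0.957, 0.003], [0.957, -0.29, -0.005], [-0.003, 0.004, -1.0]]
force: [1.1, -0.1, -2.5]
opening: 0.181
grasp_force: 30.0
```

Request:
apply_moves(plan="0 0 0 0 0 -0.0183;0 0 0 0 0 -0.0183;0 0 0 0 0 -0.0183;0 0 0 0 0 -0.0183;0 0 0 0 0 -0.0183;0 0 0 0 0 -0.0183;0 0 0 0 0 -0.0183;0 0 0 0 0 -0.0183;0 0 0 0 0 -0.0183;0 0 0 0 0 -0.0183")

```text
time_s: 7.07
position: [0.5901, -0.0994, 0.1977]
tcp_rot: [[-0.762, 0.648, -0.003], [0.648, 0.762, 0.001], [0.003, -0.001, -1.0]]
force: [0.2, -0.8, -2.1]
opening: 0.184
grasp_force: 30.0
```

Request:
apply_moves(plan="0 0 0 0 0 -0.0183;0 0 0 0 0 -0.0183;0 0 0 0 0 -0.0183;0 0 0 0 0 -0.0183;0 0 0 0 0 -0.0183;0 0 0 0 0 0;0 0 0 0 0 0")

```text
time_s: 7.65
position: [0.5904, -0.0995, 0.1982]
tcp_rot: [[-0.99, 0.138, -0.002], [0.138, 0.99, 0.001], [0.003, 0.001, -1.0]]
force: [1.0, 0.8, -2.7]
opening: 0.184
grasp_force: 30.0
```

Run:
```python
from h import *
import cv2
s=bot.read_state();im=capture("wrist");cv2.imwrite("pics/w2.png",im[:,:,::-1])
np.save("w2.npy",dict(position=s["position"],tcp_rot=s["tcp_rot"]),allow_pickle=True);print(s["time_s"],s["position"],s["tcp_rot"],s["joint_positions"])
```

```text
7.65 [ 0.59036868 -0.099541    0.19824431] [[-9.90429454e-01  1.37997989e-01 -2.46007758e-03]
 [ 1.37996057e-01  9.90432333e-01  9.39667753e-04]
 [ 2.56621263e-03  5.91193615e-04 -9.99996533e-01]] [-2.02559355e+01  2.98637823e+01  8.73144728e+01  1.91935051e-03
  6.29726199e+01 -1.02324837e+02]
```

View pics/w2.png

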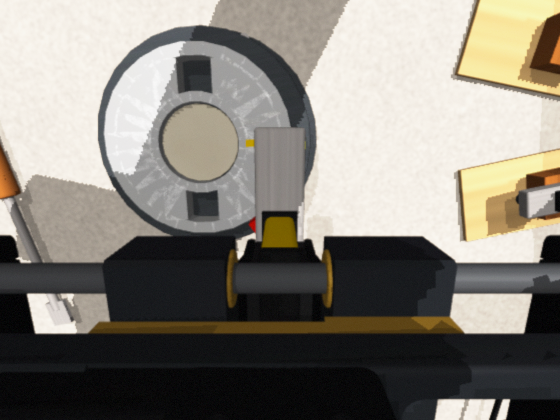

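The picture shows the ring with holes near (194,74) and (203,205), the stone centred at (199,142), and the held bar's front end at (280,128). I'll enlarge it to refine these.

Run:
```python
import cv2
im=cv2.imread("pics/w2.png")[30:250,90:320]
cv2.imwrite("pics/w2c.png",cv2.resize(im,None,fx=2.6,fy=2.6,interpolation=cv2.INTER_CUBIC))
```

```text
(no output)
```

View pics/w2c.png

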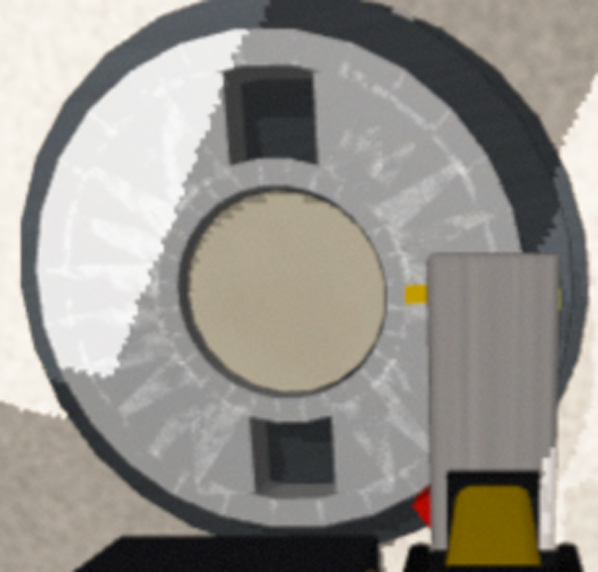

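Run:
```python
from h import *
np.set_printoptions(precision=4,suppress=True)
s=np.load("w2.npy",allow_pickle=True).item();R=s["tcp_rot"];p=s["position"]
u,l=at("wrist",(194.6,75),.08,s),at("wrist",(202.9,205.4),.08,s);c=(u+l)/2
print("ring",u,l,c,np.linalg.norm(u-l),"tool-x-like dir",np.degrees(np.arctan2(*(u-l)[[1,0]])))
t=at("wrist",(250,143.1),.08,s)-c;print("tab",np.degrees(np.arctan2(t[1],t[0])))
print("toolx",np.degrees(np.arctan2(R[1,0],R[0,0])))
for dz in (.017,.0133):  # bar top face z = grasp: handle centre-32mm
    e=at("wrist",(279.6,128.1),p[2]+dz-.032,s);print("bar end in tool",R.T@(e-p))
print("delta tool",R.T@(c-p))
print("stone",at("wrist",(279/2.6+8+90,0),.074,s)[:0])
```

```text
ring [ 0.4725 -0.1517  0.08  ] [ 0.5799 -0.1662  0.08  ] [ 0.5262 -0.1589  0.08  ] 0.10839219604300143 tool-x-like dir 172.33784507460325
tab 82.31887846289479
toolx 172.0680704882681
bar end in tool [0.0672 0.0008 0.0152]
bar end in tool [0.0672 0.0008 0.0189]
delta tool [ 0.0551 -0.0678  0.1183]
stone []
```

Request:
apply_moves(plan="0.28 -0.343 0 0 0 0;0.28 -0.343 0 0 0 0;0.28 -0.343 0 0 0 0;0.28 -0.343 0 0 0 0;0 0 0.4 0 0 0;0 0 0.4 0 0 0;0 0 0.3 0 0 0;0 0 0.1 0 0 0;0 0 0 0 0 0;0 0 0 0 0 0")

```text
time_s: 8.53
position: [0.5267, -0.1604, 0.1396]
tcp_rot: [[-0.991, 0.136, 0.0], [0.136, 0.991, -0.0], [-0.0, -0.0, -1.0]]
force: [-0.5, 0.0, -2.4]
opening: 0.181
grasp_force: 30.0
```

Run:
```python
from h import *
import cv2
s=bot.read_state();print(s["position"],s["tcp_rot"],s["force"],s["moment"])
a=capture("side")[195:335,285:425,::-1];b=capture("top")[140:250,315:435,::-1]
f=lambda a:cv2.resize(a,(400,400),interpolation=cv2.INTER_CUBIC)
cv2.imwrite("pics/s3.png",np.hstack([f(a),f(b)]))
R=s["tcp_rot"];c=np.array([.5262,-.1589,.08]);print((R.T@(c-s["position"]))/.05)
```

```text
[ 0.52674336 -0.16040466  0.13964081] [[-9.90746753e-01  1.35723495e-01  6.10991975e-05]
 [ 1.35723493e-01  9.90746755e-01 -3.48412428e-05]
 [-6.52626069e-05 -2.62262517e-05 -9.99999998e-01]] [-0.48784621  0.0082037  -2.43407521] [ 0.0676652  -0.01618684 -0.03695227]
[0.01492875 0.02837113 1.1928145 ]
```

View pics/s3.png

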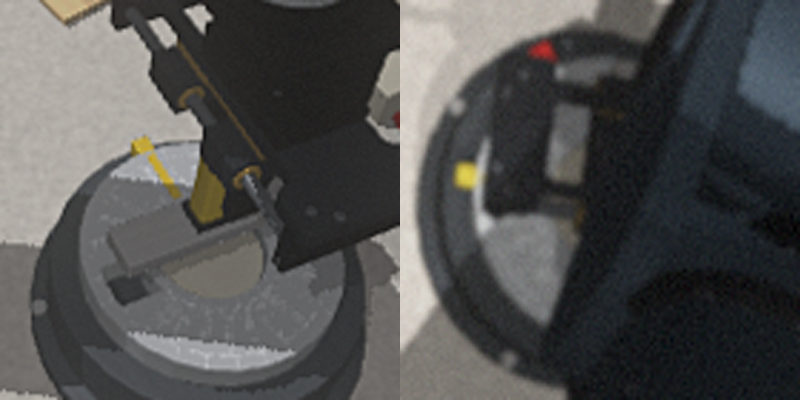

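In the side crop the spanner hovers over the ring, its near end above the hole at about (130,285). The alignment looks good, so I'll lower it gently.

Request:
apply_moves(plan="0 0 0.1 0 0 0;0 0 0.1 0 0 0;0 0 0.08 0 0 0;0 0 0.06 0 0 0;0 0 0.06 0 0 0;0 0 0 0 0 0")

```text
time_s: 9.13
position: [0.526, -0.1602, 0.1188]
tcp_rot: [[-0.991, 0.135, -0.001], [0.135, 0.991, 0.001], [0.001, 0.0, -1.0]]
force: [0.4, 0.0, -2.9]
opening: 0.185
grasp_force: 30.0
```

Request:
apply_moves(plan="0 0 0.05 0 0 0;0 0 0.05 0 0 0;0 0 0.04 0 0 0;0 0 0.02 0 0 0;0 0 0 0 0 0")

```text
time_s: 9.55
position: [0.5263, -0.1603, 0.1113]
tcp_rot: [[-0.991, 0.135, -0.001], [0.135, 0.991, 0.0], [0.001, 0.0, -1.0]]
force: [-1.1, -0.1, -3.1]
opening: 0.179
grasp_force: 30.0
```

Request:
apply_moves(plan="0 0 0.02 0 0 0;0 0 0.02 0 0 0;0 0 0 0 0 0")

```text
time_s: 9.8
position: [0.5266, -0.1605, 0.1104]
tcp_rot: [[-0.991, 0.135, 0.0], [0.135, 0.991, -0.0], [-0.001, -0.0, -1.0]]
force: [-0.4, 0.6, 3.3]
opening: 0.183
grasp_force: 30.0
```

Contact at the expected height (0.1104, against 0.1105 predicted), so it's seated. I'll turn it clockwise now.

Request:
apply_moves(plan="0 0 0.01 0 0 0;0 0 0 0 0 0.01;0 0 0 0 0 0.01;0 0 0 0 0 0.01;0 0 0 0 0 0.01;0 0 0 0 0 0.01;0 0 0 0 0 0.01;0 0 0 0 0 0")

```text
time_s: 10.47
position: [0.5265, -0.1609, 0.1103]
tcp_rot: [[-0.871, 0.492, 0.0], [0.492, 0.871, -0.001], [-0.001, -0.001, -1.0]]
force: [-2.5, 0.0, 5.9]
opening: 0.183
grasp_force: 30.0
```

Run:
```python
from h import *
s=bot.read_state();print(s["position"],s["force"],s["moment"],np.degrees(np.arctan2(*s["tcp_rot"][[1,0],1])))
```

```text
[ 0.52645328 -0.16093384  0.11032513] [-2.50439739  0.04353713  5.8816002 ] [-0.08815946  0.5322375  -0.1558773 ] 60.535859722924684
```

Request:
apply_moves(plan="0 0 0 0 0 0.01;0 0 0 0 0 0.01;0 0 0 0 0 0.01;0 0 0 0 0 0.01;0 0 0 0 0 0.01;0 0 0 0 0 0")

```text
time_s: 10.97
position: [0.5263, -0.1612, 0.1103]
tcp_rot: [[-0.676, 0.737, -0.0], [0.737, 0.676, -0.002], [-0.001, -0.001, -1.0]]
force: [-2.2, -1.7, 8.4]
opening: 0.185
grasp_force: 30.0
```

Run:
```python
from h import *
import cv2
s=bot.read_state();print(s["position"],s["force"],s["moment"],np.degrees(np.arctan2(*s["tcp_rot"][[1,0],1])))
a=capture("side")[195:335,285:425,::-1];b=capture("top")[140:250,315:435,::-1]
f=lambda a:cv2.resize(a,(400,400),interpolation=cv2.INTER_CUBIC)
cv2.imwrite("pics/s4.png",np.hstack([f(a),f(b)]))
```

```text
[ 0.52625095 -0.16118624  0.11034166] [-2.19011183 -1.68286715  8.42358879] [-0.29100403  0.74771042 -0.15840484] 42.55181201472292
```

View pics/s4.png

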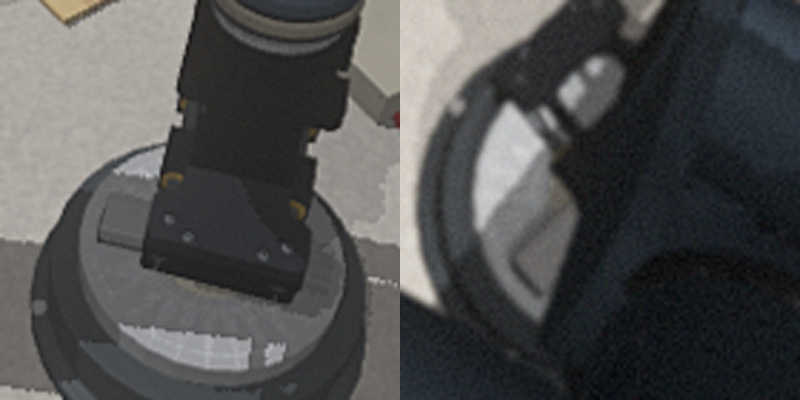

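The tab has moved away from its old spot and is now hidden under the gripper. The moment is steady at about 0.157 N m, the ring's stiffness, so I'll continue until it jumps.

Request:
apply_moves(plan="0 0 -0.01 0 0 0.008;0 0 0 0 0 0.008;0 0 0 0 0 0.008;0 0 0 0 0 0.008;0 0 0 0 0 0")

```text
time_s: 11.48
position: [0.5267, -0.161, 0.1103]
tcp_rot: [[-0.516, 0.857, 0.001], [0.857, 0.516, -0.001], [-0.001, 0.0, -1.0]]
force: [-1.8, -0.5, 5.3]
opening: 0.181
grasp_force: 30.0
```

```bash
cat > m.py <<'E'
from h import *
s=bot.read_state();print(s["position"],s["force"],s["moment"],np.degrees(np.arctan2(*s["tcp_rot"][[1,0],1])))
E
python3 m.py
```

```text
[ 0.52671531 -0.16097024  0.11033241] [-1.80907787 -0.4802044   5.25919169] [-0.15446056  0.40980769 -0.12262399] 31.071779819964288
```

Request:
apply_moves(plan="0 0 0 0 0 0.006;0 0 0 0 0 0.006;0 0 0 0 0 0")

```text
time_s: 11.73
position: [0.5265, -0.1612, 0.1104]
tcp_rot: [[-0.455, 0.891, 0.0], [0.891, 0.455, -0.002], [-0.002, -0.001, -1.0]]
force: [-2.8, -1.2, 5.7]
opening: 0.179
grasp_force: 30.5
```

```bash
python3 m.py
```

```text
[ 0.52648948 -0.16116702  0.11038036] [-2.77829463 -1.17245643  5.71755275] [-0.19378971  0.46232132  0.75017319] 27.048180017470905
```

Request:
apply_moves(plan="0 0 0 0 0 0.004;0 0 0 0 0 0.004;0 0 0 0 0 0")

```text
time_s: 11.98
position: [0.5266, -0.1614, 0.1104]
tcp_rot: [[-0.41, 0.912, 0.0], [0.912, 0.41, -0.003], [-0.003, -0.001, -1.0]]
force: [-2.7, -3.2, 5.2]
opening: 0.19
grasp_force: 31.9
```

```bash
python3 m.py
```

```text
[ 0.52663616 -0.16140899  0.11035906] [-2.67323289 -3.21367806  5.18722514] [-0.46232464  0.4851183   0.91019495] 24.232952905921717
```

The moment has jumped from 0.15 to 0.9 N m and levelled off, so the tab is at the stop. I'll ease off slightly, open the gripper and retreat upward.

Request:
apply_moves(plan="0 0 0 0 0 -0.006;0 0 0 0 0 0")

```text
time_s: 12.15
position: [0.5267, -0.1614, 0.1104]
tcp_rot: [[-0.444, 0.896, 0.001], [0.896, 0.444, -0.002], [-0.002, -0.001, -1.0]]
force: [-2.6, -2.5, 5.9]
opening: 0.186
grasp_force: 29.9
```

Request:
apply_moves(plan="0 0 0 0 0 0;0 0 0 0 0 0;0 0 0 0 0 0;0 0 0 0 0 0;0 0 0 0 0 0;0 0 0 0 0 0;0 0 0 0 0 0;0 0 0 0 0 0", gripper=0.3)

```text
time_s: 12.82
position: [0.5265, -0.1603, 0.1095]
tcp_rot: [[-0.44, 0.898, -0.0], [0.898, 0.44, 0.0], [0.0, -0.0, -1.0]]
force: [-0.0, -0.0, -0.2]
opening: 0.631
grasp_force: 0.0
```

Request:
apply_moves(plan="0 0 -0.1 0 0 0;0 0 -0.2 0 0 0;0 0 -0.4 0 0 0;0 0 -0.5 0 0 0;0 0 -0.5 0 0 0;0 0 -0.5 0 0 0;0 0 -0.4 0 0 0;0 0 0 0 0 0")

```text
time_s: 13.48
position: [0.5292, -0.1617, 0.2451]
tcp_rot: [[-0.44, 0.898, 0.009], [0.898, 0.44, -0.005], [-0.009, 0.006, -1.0]]
force: [0.2, -0.1, 0.6]
opening: 0.651
grasp_force: 0.0
```

Request:
apply_moves(plan="0.6 0.3 0 0 0 0;0.6 0.3 0 0 0 0;0.6 0.3 0 0 0 0;0.6 0.3 0 0 0 0;0.6 0.3 0 0 0 0;0.6 0.3 0 0 0 0;0.6 0.3 0 0 0 0;0.6 0.3 0 0 0 0;0 0 0 0 0 0")

```text
time_s: 14.23
position: [0.5275, 0.1133, 0.2394]
tcp_rot: [[-0.444, 0.896, -0.001], [0.896, 0.444, 0.003], [0.003, 0.001, -1.0]]
force: [0.3, -0.0, -0.5]
opening: 0.649
grasp_force: 0.0
```

Run:
```python
from h import *
import cv2
a=capture("side")[195:365,285:425,::-1];b=capture("top")[135:255,315:435,::-1]
f=lambda a:cv2.resize(np.clip(a*1.5,0,255).astype(np.uint8),None,fx=400/a.shape[1],fy=500/a.shape[0],interpolation=cv2.INTER_CUBIC)
cv2.imwrite("pics/s5.png",np.hstack([f(a),f(b)]))
```

```text
(no output)
```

View pics/s5.png

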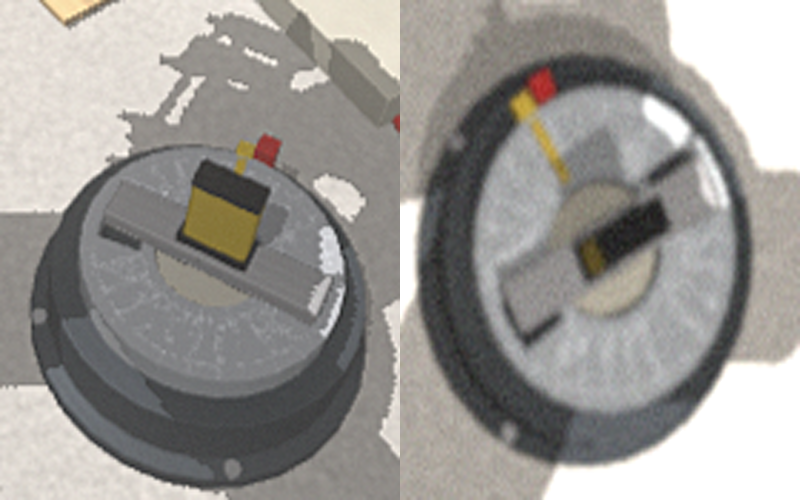

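The yellow tab (522,105) is against the red block (543,85), and the spanner is upright with its bar flat on the ring. The gripper is well clear.

```bash
python3 -c "
from rig import bot
print(bot.hand_in())"
```

```text
the job is handed in; nothing more can be done
None
```

The job is done and handed in: the wide yellow spanner stands in the ring with both pins seated, the ring is turned clockwise until its yellow tab meets the red stop, and the narrow orange spanner was not touched (about 14 s of the 38 s used).

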